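Turn the leaf of the wide colour-chart book

TASK

Two ring-bound colour-chart books lie open on the shop counter, each with one stiff leaf standing part-raised. With closed or open fingers but without pinching anything, gently push the leaf of the wider book up and over its spine, and press it down with the fingertips until it lies flat on the other half. Do not lift or shift either book, leave the narrower book's leaf as it is, and do not disturb the other things on the counter.

Things in the scene. Friction and masses are not known exactly. Their poses are not given: they have to be found in the camera images.
- wide_book: the wider open chart book, black cover 216 x 160, loose, about 2 kg, sizes in mm; origin at the centre of its underside; x runs across the book from the half over which the leaf starts (-x) to the other half (+x), y along the spine, z up. Each half is a flat stack of charts, top 18 above the counter, reaching 102 from the spine (the cover 108). Either book may lie left or right, turned any way.
- wide_book_spine (a point): middle of the spine of this book, a thin steel rod along the book's y: on the hinge axis, 22 mm above the counter
- wide_leaf (a joint): hinge angle (rad) of its leaf, a stiff board 150 mm wide along the spine, 4 mm thick, reaching 100 mm from the axis. 0 = flat over the -x half, pi/2 = upright, pi = flat over the +x half, at the hinge's stop. Starts at 0.65 to 1.25. Stiff hinge (0.08 N m): the leaf stays at any angle it is left; 1 to 2 N square to it near its edge moves it; a level push at a low angle rubs and may shove the book.
- wide_leaf_edge (a point): middle of the free edge of the wide book's leaf, 100 mm from the spine axis
- narrow_book: the narrower open chart book, black cover 216 x 100, loose, about 2 kg, sizes in mm; its leaf is to be left alone; origin at the centre of its underside; x runs across the book from the half over which the leaf starts (-x) to the other half (+x), y along the spine, z up. Each half is a flat stack of charts, top 18 above the counter, reaching 102 from the spine (the cover 108). 
- narrow_book_spine (a point): middle of the spine of this book, a thin steel rod along the book's y: on the hinge axis, 22 mm above the counter
- narrow_leaf (a joint): hinge angle (rad) of its leaf, a stiff board 90 mm wide along the spine, 4 mm thick, reaching 100 mm from the axis. 0 = flat over the -x half, pi/2 = upright, pi = flat over the +x half, at the hinge's stop. Starts at 0.65 to 1.25. Stiff hinge (0.08 N m): the leaf stays at any angle it is left; leave it as it is.
- narrow_leaf_edge (a point): middle of the free edge of the narrow book's leaf, 100 mm from the spine axis
- ink_bottle: small white plastic bottle with black cap, radius 16, 65 high, standing on the robot's side of the gap between the books; origin at the centre of its underside (mm); a bystander, leave it
- paint_jar: white jar, radius 30, 75 high, standing at the left; origin at the centre of its underside (mm); a bystander, leave it
- eraser: dark rubber block 45 x 22 x 14, lying between the books, farther out; origin at the centre of its underside (mm); a bystander, leave it
- palette_knife: spatula about 200 long, lying flat beyond the books; origin underneath it (mm); a bystander, leave it
- tube: metal paint tube about 110 x 36 x 18, lying at the right; origin underneath it (mm); a bystander, leave it
- water_cup: white open cup, rim radius 36, 85 high, at the right; origin at the centre of its underside (mm); a bystander, leave it

How it is judged (in metres and radians):
On the way, in this order (a step that is already met when the one before it is completed fails the run):
1. the wide book's leaf is pushed up past upright (value of joint wide_leaf between 1.65 and 3 rad).
2. the fingers press the leaf flat on the other half (value of joint wide_leaf above 3.08 rad and contact force between the fingers and wide_book above 0.5 N).
At the end, for the whole second after the job is handed in: The wide book's leaf lies flat over the other half (hinge above 3.08 rad, that is within about 3.5 degrees of flat) and still; both books within 20 mm of where they were and the wide one level, the narrow book's leaf edge within 25 mm of where it was, every bystander within 30 mm (value of joint wide_leaf above 3.08 rad and velocity of joint wide_leaf between -0.05 and 0.05 rad/s and distance of each of wide_book, narrow_book from where it was at the start of the episode below 0.02 m and angle between wide_book's own z axis and vertical below 0.05 rad and distance of narrow_leaf_edge from where it was at the start of the episode below 0.025 m and not (distance of ink_bottle from where it was at the start of the episode above 0.03 m) and not (distance of paint_jar from where it was at the start of the episode above 0.03 m) and not (distance of eraser from where it was at the start of the episode above 0.03 m) and not (distance of palette_knife from where it was at the start of the episode above 0.03 m) and not (distance of tube from where it was at the start of the episode above 0.03 m) and not (distance of water_cup from where it was at the start of the episode above 0.03 m)); the robot touches nothing.
It fails at once if a book is lifted, tipped, or shifted by more than 20 mm (height (world z) of any of wide_book, narrow_book above 0.012 m or angle between any of wide_book, narrow_book's own z axis and vertical above 0.15 rad or distance of any of wide_book, narrow_book from where it was at the start of the episode above 0.02 m).
It fails at once if the narrow book's leaf is turned (its edge moved by more than 25 mm) (distance of narrow_leaf_edge from where it was at the start of the episode above 0.025 m).
It fails at once if the leaf is slapped over (faster than 6 rad/s) (velocity of joint wide_leaf above 6 rad/s).
It fails at once if the wide book or its leaf is pinched or pressed with more than 35 N (contact force between the fingers and wide_book above 35 N).
It fails at once if another thing on the counter is moved by more than 30 mm (distance of any of ink_bottle, paint_jar, eraser, palette_knife, tube, water_cup from where it was at the start of the episode above 0.03 m).
It also fails if it takes over 38 s, if anything falls off the work surface, if the arm or the gripper's body presses on something with over 40 N, if the wrist force passes 120 N, or if a joint passes its speed limit or range.

ROBOT

A 6-joint arm with a two-finger parallel gripper is mounted at the origin on the work surface. World frame = base frame: x ahead of the robot, y to its left, z up, the work surface at z = 0. Lengths are in mm, angles in degrees, forces in N, time in s.
With the tool pointing down it reaches from about 275 to 750 mm from the base axis. Payload 10.2 kg.
Tool frame: the origin (TCP) lies on the centre line of the jaws, within the pads' length; the fingertips stand 17 mm ahead of it and the grasp point (between the pads) lies 2 mm behind it; z points along the fingers, y is the line along which they close (so a half turn about z gives the same grasp; the last joint's range is limited). The gripper opens to 88 mm and grips with 3 to 60 N. Pads are 18 mm wide; open, the fingers measure 123 mm over their backs; the gripper's body (75 mm by 187 mm) begins 45 mm behind the grasp point.
Start: joints at [55.096, 17.928, 85.812, -0, 76.261, -12.8], TCP at [197.571, 486.413, 255.72] pointing down, gripper open.
Joint ranges: [-168.41, 168.41], [-55.51, 124.54], [10.69, 146.95], [-70.63, 250.63], [1, 178], [-165.06, 165.06]. Speed limits (degrees/s): [136.94, 136.94, 172.46, 180, 180, 180].

INTERFACE

Orientations are given as a 3x3 rotation matrix whose columns are the frame's x, y, z axes.
In Python, from bench import arm, grab_frame, hand_in, regions_of gives the robot as it stands. The module is installed in compiled form; this text tells all that it offers.
- The arm moves only by the tool jog_arm, never from a script. Its arguments are lists of equal length, an entry for each row: "jaw": the finger opening in m, from 0 to 0.0881; "slide": the shift along the tool's x, y, z in m, a list of three; "turn": the turn about the tool's z in rad. A call has 1 to 20 rows; each row is the pose to reach, as a shift and turn from the pose commanded when the call began, along the tool's axes at that moment; what a row does not reach only later rows make up. A row lasts 1/8 s, in which the tool goes at most 62.5 mm and 10.7 degrees, less where a joint would pass 70% of its speed; a pose out of reach is approached as far as the arm can. A call with a gripper value outside its range is refused whole. The fingers move at their own pace and stop on an object; "newtons" is the grip in N (left out, the last holds). Time passes only in rows, so rows that repeat a pose let the fingers close. It gives the time, the measured TCP pose, the force, the opening and the grip force at its end, in the units of the state.
- arm.get_state(): the state, without advancing time (a new reading comes with each control period).
- grab_frame(name): name is "scene" or "top" or "wrist"; returns a dict with "pixels" (420x560x3 uint8, red, green, blue), "mtx" (3x3 intrinsics, pixels), "R" (3x3) and "t" (3): a world point X has camera coordinates R X + t. Camera axes: x right, y down, z forward; pixel columns grow to the right and rows downward; lengths in mm; the calibration is good to about 2 mm. A picture is of the moment at which its call begins. There is no depth.
- hand_in(): hands the job in; it is judged then, once.
Trained networks look in a picture, given as the dict that the camera call returned (one of the last four; its "shot" number tells which), for a name from the list of things; names that differ only in an ending like _2 or _b are one class to them, and where a whole thing is asked for, a point or a joint stands for the part that bears it (a point fixed in the world has none). Each returns a list of dicts, best first, with "p" (0 to 1); they miss things now and then, are a little off and sometimes report something else, mostly with a low value. They report only what shows in the picture. A call takes as long as a camera call.
- regions_of(query, picture): "pixels" (420x560 bool, what is visible of it) and "bbox" ([left, top, right, bottom] in pixels, round what is visible of it).
The state is a dict: "t": time; "joint_positions": joint angles; "qvel": joint speeds; "joint_torque": joint torques, N m; "eef_pos": TCP position; "tcp_rot": TCP orientation; "force": force on the tool from outside, world axes, zero at the start; "ft_torque": the same for the moment, N m; "grip_width": opening from 0.0 (shut) to 1.0 (fully open); "finger_force": force on a finger pad.
Only numpy, scipy, OpenCV 4.12 (cv2) and the standard library are available. Lean on these libraries where they do the work, as an engineer would, in place of code of your own. Each camera call takes 0.05 s, during which the arm holds its last target. There are 200 camera calls.

## Working session

There is one attempt and no reset: what is moved stays moved. The work goes in short steps, Python scripts to look and compute and a tool call to move; the robot and the scene stay as the last step left them, time stands still between calls to the robot, and variables do not carry over. Pictures are saved under pics/ and viewed, at most 10 in all, crops included, and the job is handed in when it is done.

Besides the shell and the picture viewer there is one more tool, called after ">>>" as name([rows], argument=value, ...), one row to a line, values as JSON. jog_arm: Moves the arm, as the interface text tells. Its arguments: {"type":"object","properties":{"jaw":{"type":"array","items":{"type":"number"}},"slide":{"type":"array","items":{"type":"array","items":{"type":"number"}}},"turn":{"type":"array","items":{"type":"number"}},"newtons":{"type":"number"}},"required":["jaw","slide","turn"]}

```bash
mkdir -p pics; python3 - <<'E'
from bench import arm, grab_frame, regions_of
import cv2,numpy as np,pickle
for n in ["top","scene"]:
    f=grab_frame(n); cv2.imwrite(f"pics/{n}0.png",f["pixels"][:,:,::-1]); 
    pickle.dump(f,open(n+".pkl","wb"))
    print(n,f["mtx"].tolist(),f["R"].tolist(),f["t"].tolist())
    for q in ["wide_book","wide_leaf","narrow_book","narrow_leaf"]:
        for r in regions_of(q,f)[:2]: 
            print(q,round(r["p"],2),r["bbox"],r["pixels"].sum())
            c=max(cv2.findContours(r["pixels"].astype(np.uint8),0,2)[0],key=cv2.contourArea); print(cv2.approxPolyDP(c,4,True)[:,0].tolist())
s=arm.get_state(); print(s)
E
```

```text
top [[387.501600714565, 0.0, 279.0548698381431], [0.0, 387.501600714565, 211.03456722631742], [0.0, 0.0, 1.0]] [[-0.01544017257148245, -0.9998743930901733, -0.003577584872548616], [-0.9865931915157689, 0.015816265249024485, -0.1624306627712322], [0.16246684438891557, 0.001021663413238192, -0.986713474458608]] [-14.22959434214283, 595.2718829533252, 1318.2275894721365]
wide_book 0.9 [192.5, 190.8, 254.4, 262.6] 2676
[[214, 192], [206, 198], [192, 245], [232, 261], [253, 206]]
wide_leaf 0.83 [205.2, 193.7, 250.1, 231.8] 996
[[207, 196], [204, 218], [241, 231], [246, 211]]
narrow_book 0.76 [309.3, 211.3, 344.7, 273.6] 1690
[[321, 210], [311, 266], [337, 271], [346, 214]]
narrow_book 0.47 [203.8, 193.8, 250.9, 232.0] 1053
[[207, 196], [204, 219], [240, 232], [248, 210]]
narrow_leaf 0.77 [317.1, 239.8, 344.5, 251.2] 229
[[318, 240], [322, 246], [344, 248], [338, 240]]
scene [[534.245818185662, 0.0, 281.6948947816263], [0.0, 534.245818185662, 214.5463324353612], [0.0, 0.0, 1.0]] [[0.8211310491039534, 0.5707215691047982, -0.004548709267226088], [0.47494594934773954, -0.6877091488779068, -0.
[... 833 characters left out ...]
  7.62620366e+01, -1.27994611e+01]), 'qvel': array([ 0.03277428, -0.02125978,  0.03171662,  0.06495411,  0.01598361,
       -0.07828893]), 'joint_torque': array([-4.01874686e-04, -4.01885498e+01, -2.52294230e+01,  6.94416719e-02,
        3.21759889e-02, -2.11067089e-06]), 'eef_pos': array([197.56473483, 486.4012172 , 255.68034027]), 'tcp_rot': array([[-9.26498107e-01,  3.76299421e-01, -5.74274059e-05],
       [ 3.76299425e-01,  9.26498102e-01, -1.01561729e-04],
       [ 1.49887628e-05, -1.15706649e-04, -9.99999993e-01]]), 'force': array([-0.1197016 ,  0.25162444,  0.04817344]), 'ft_torque': array([ 0.00759616, -0.00676719, -0.03165643]), 'finger_force': 0.0, 'grip_width': 1.0007195498758696}
```

View pics/top0.png

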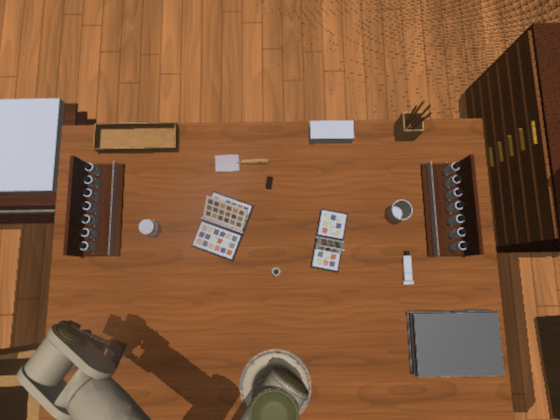

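View pics/scene0.png

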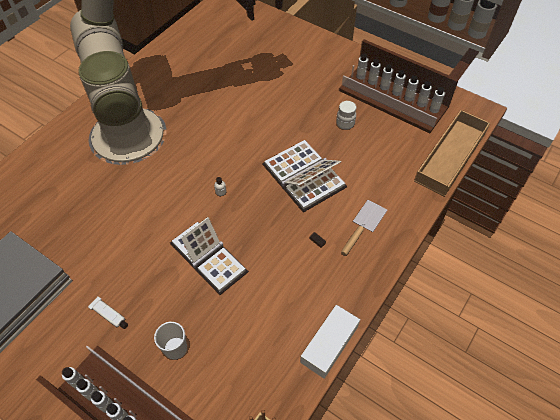

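```bash
cat > fit.py <<'E'
import numpy as np,cv2
from scipy.optimize import minimize
def proj(f,X):
    c=np.asarray(X)@np.array(f["R"]).T+np.array(f["t"]); p=c@np.array(f["mtx"]).T; return p[:,:2]/p[:,2:]
def pose(p,L):
    c,s=np.cos(p[2]),np.sin(p[2]); L=np.asarray(L,float)
    return np.c_[p[0]+c*L[:,0]-s*L[:,1],p[1]+s*L[:,0]+c*L[:,1],L[:,2]]
def cover(p,h): return pose(p,[[x,y,z] for x in(-108,108) for y in(-h,h) for z in(0,)]+[[x,y,18] for x in(-102,102) for y in(-h+4,h-4)])
def leaf(p,w): 
    a=p[3]; return pose(p,[[-r*np.cos(a),y,22+r*np.sin(a)] for r,y in((6,-w),(100,-w),(100,w),(6,w))])
def hull(im,pts): cv2.fillConvexPoly(im,cv2.convexHull(np.round(pts*16).astype(np.int32)),1,shift=4)
def cost(p,data,h,w):
    t=0
    for f,mb,ml in data:
        L=np.zeros((420,560),np.uint8); hull(L,proj(f,leaf(p,w))); B=L.copy(); hull(B,proj(f,cover(p,h)))
        for a,m in((B,mb),(L,ml)):
            if m is not None: t+=1-(a.astype(bool)&m).sum()/max(1,(a.astype(bool)|m).sum())
    return t
def fit(data,h,w,x0,y0):
    best=None
    for yaw in np.arange(0,2*np.pi,np.pi/6):
        for a in(.7,1.1):
            r=minimize(cost,[x0,y0,yaw,a],args=(data,h,w),method="Nelder-Mead",options=dict(initial_simplex=np.array([x0,y0,yaw,a])+np.vstack([np.zeros(4),np.diag([25,25,.3,.25])]),maxiter=250))
            if best is None or r.fun<best.fun: best=r
    return best
E
cat > m.py <<'E'
import sys,pickle; from fit import *; from bench import regions_of,grab_frame
F=[grab_frame(n) for n in("top","scene")]
out=[]
for n,h,w,g in(("wide",80,75,(450,120)),("narrow",50,45,(430,-130))):
    D=[]
    for f in F:
        b=regions_of(n+"_book",f)[0]["pixels"]; l=regions_of(n+"_leaf",f)[0]["pixels"]; D.append((f,b|l,l))
    r=fit(D,h,w,*g); print(n,r.x.round(3),r.fun); out.append(r.x)
for f,box in zip(F,((160,160,360,300),(150,110,370,310))):
    im=f["pixels"][:,:,::-1]; x0,y0,x1,y1=box; k=4 if x1-x0<210 else 3
    im=cv2.resize(im[y0:y1,x0:x1],None,fx=k,fy=k,interpolation=2)
    for p,h,w in((out[0],80,75),(out[1],50,45)):
        for pts,col in((leaf(p,w),(0,0,255)),(cover(p,h)[[0,1,3,2]],(0,255,0))):
            cv2.polylines(im,[np.int32((proj(f,pts)-[x0,y0])*k)],True,col,1)
    cv2.imwrite(f"pics/ov{x0}.png",im)
for q in("ink_bottle","eraser"):
    r=regions_of(q,F[0])[0]; b=r["bbox"]; f=F[0]
    d=np.array(f["R"]).T@np.linalg.inv(f["mtx"])@[(b[0]+b[2])/2,(b[1]+b[3])/2,1]; c=-np.array(f["R"]).T@f["t"]; print(q,(c+d*(30-c[2])/d[2]).round())
E
python3 m.py
```

```text
wide [548.366 182.229   2.784   0.722] 0.2594774717029634
narrow [ 4.95853e+02 -2.01502e+02 -1.97000e-01  1.17700e+00] 0.28696565201024515
ink_bottle [387. -21.  30.]Traceback (most recent call last):
  File "m.py", line 17, in <module>
    r=regions_of(q,F[0])[0]; b=r["bbox"]; f=F[0]
      ~~~~~~~~~~~~~~~~~~^^^
IndexError: list index out of range
```

View pics/ov160.png

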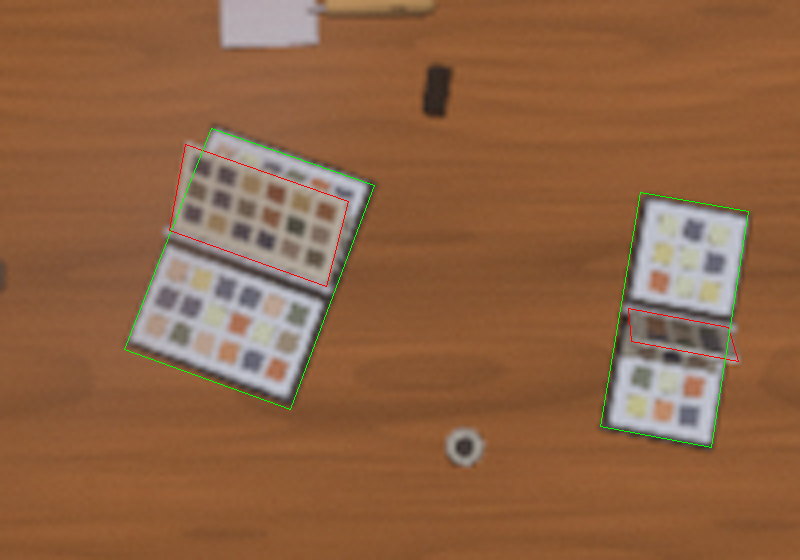

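View pics/ov150.png

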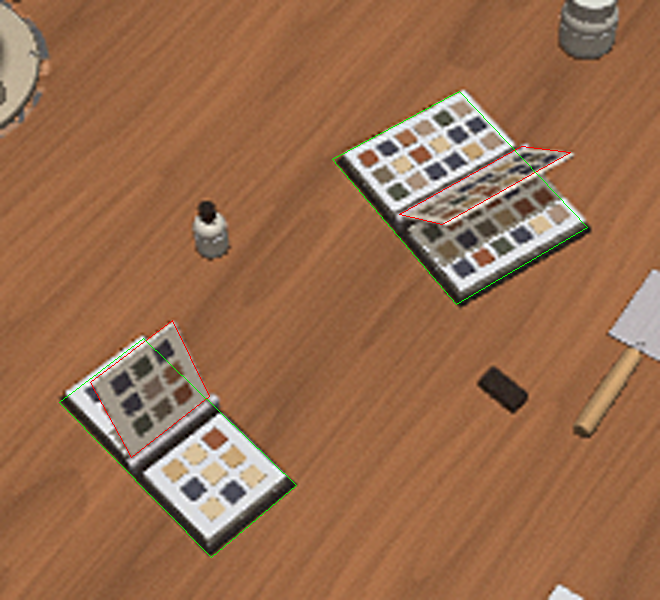

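>>> jog_arm([
  [-0.046,-0.0125,0],
  [-0.092,-0.025,0],
  [-0.138,-0.0375,0],
  [-0.185,-0.05,0],
  [-0.231,-0.0625,0],
  [-0.277,-0.075,0],
  [-0.323,-0.0875,0],
  [-0.37,-0.1,0],
  [-0.416,-0.1125,0],
  [-0.462,-0.125,0],
  [-0.508,-0.1375,0],
  [-0.5545,-0.15,0],
  [-0.5545,-0.15,0],
  [-0.5545,-0.15,0],
  [-0.5545,-0.15,0],
], jaw=[0,0,0,0,0,0,0,0,0,0,0,0,0,0,0], turn=[-0.028,-0.028,-0.028,-0.028,-0.028,-0.028,-0.028,-0.028,-0.028,-0.028,-0.028,-0.028,-0.028,-0.028,-0.028], newtons=5)

```text
t: 2.98
eef_pos: [654.2, 139.7, 256.2]
tcp_rot: [[-0.937, 0.349, 0.0], [0.349, 0.937, 0.0], [-0.0, 0.0, -1.0]]
force: [-1.0, 0.3, -0.0]
grip_width: 0.005
finger_force: 0.0
```

```bash
python3 - <<'E'
from fit import *; from bench import grab_frame
f=grab_frame("wrist"); im=f["pixels"][:,:,::-1].copy(); p=[548.4,182.2,2.784,.722]
for pts,col in((leaf(p,75),(0,0,255)),(cover(p,80)[[0,1,3,2]],(0,255,0))): cv2.polylines(im,[np.int32(proj(f,pts))],True,col,1)
cv2.imwrite("pics/w1.png",im)
E
```

```text
(no output)
```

View pics/w1.png

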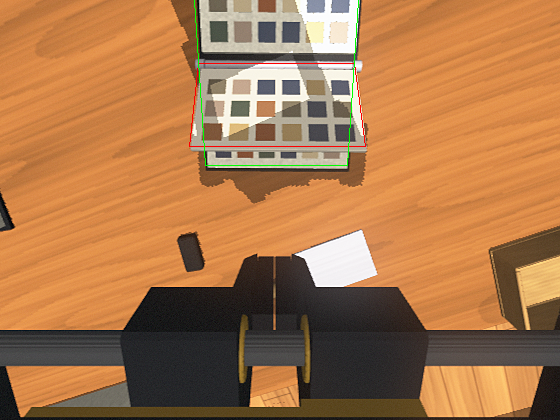

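>>> jog_arm([
  [0,0.003,0.057],
  [0,0.003,0.114],
  [0,0.003,0.171],
  [0,0.003,0.171],
  [0.01,0.003,0.171],
  [0.02,0.003,0.171],
  [0.03,0.003,0.17],
  [0.036,0.003,0.165],
  [0.041,0.003,0.16],
  [0.048,0.003,0.155],
  [0.055,0.003,0.15],
  [0.063,0.003,0.146],
  [0.071,0.003,0.143],
  [0.071,0.003,0.143],
  [0.071,0.003,0.143],
], jaw=[0,0,0,0,0,0,0,0,0,0,0,0,0,0,0], turn=[0,0,0,0,0,0,0,0,0,0,0,0,0,0,0])

```text
t: 4.9
eef_pos: [589.1, 166.4, 112.3]
tcp_rot: [[-0.937, 0.35, -0.001], [0.35, 0.937, -0.0], [0.001, -0.001, -1.0]]
force: [-0.4, 0.6, 0.1]
grip_width: 0.007
finger_force: 0.0
```

```bash
cat > look.py <<'E'
import sys; from bench import grab_frame; import cv2
a=grab_frame("scene")["pixels"][100:250,220:390,::-1]; b=grab_frame("top")["pixels"][160:310,160:330,::-1]
cv2.imwrite(f"pics/{sys.argv[1]}.png",cv2.resize(cv2.hconcat([a,b]),(780,344),interpolation=2))
E
python3 look.py s2
```

```text
(no output)
```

View pics/s2.png

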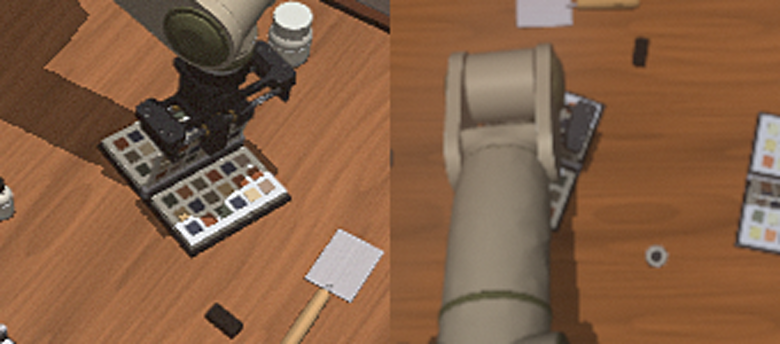

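>>> jog_arm([
  [0.009,0,-0.003],
  [0.017,0,-0.005],
  [0.025,0,-0.006],
  [0.032,0,-0.007],
  [0.043,0,-0.006],
  [0.053,0,-0.0045],
  [0.063,0,-0.002],
  [0.072,0,0.003],
  [0.081,0,0.008],
  [0.089,0,0.015],
  [0.096,0,0.022],
  [0.102,0,0.031],
  [0.102,0,0.031],
  [0.102,0,0.031],
], jaw=[0,0,0,0,0,0,0,0,0,0,0,0,0,0], turn=[0,0,0,0,0,0,0,0,0,0,0,0,0,0])

```text
t: 6.75
eef_pos: [494.1, 202.2, 81.8]
tcp_rot: [[-0.937, 0.35, 0.0], [0.35, 0.937, 0.0], [-0.0, 0.0, -1.0]]
force: [0.9, -0.2, 1.0]
grip_width: 0.003
finger_force: 0.0
```

```bash
python3 look.py s3
```

```text
(no output)
```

View pics/s3.png

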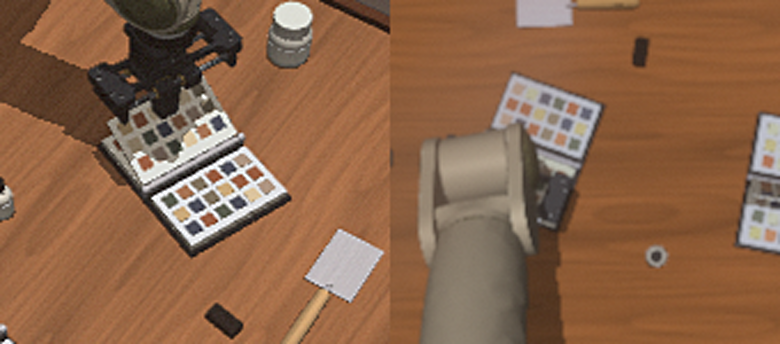

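>>> jog_arm([
  [0.005,0,0.01],
  [0.009,0,0.02],
  [0.011,0,0.026],
  [0.012,0,0.031],
  [0.013,0,0.036],
  [0.013,0,0.039],
  [0.013,0,0.04],
  [0.013,0,0.04],
], jaw=[0,0,0,0,0,0,0,0], turn=[0,0,0,0,0,0,0,0])

```text
t: 7.85
eef_pos: [481.7, 206.7, 41.7]
tcp_rot: [[-0.937, 0.35, 0.0], [0.35, 0.937, 0.0], [-0.0, 0.0, -1.0]]
force: [-0.8, -0.3, -0.5]
grip_width: 0.008
finger_force: 0.0
```

>>> jog_arm([
  [0,0,0.001],
  [0,0,0.002],
  [0,0,0.002],
], jaw=[0,0,0], turn=[0,0,0])

```text
t: 8.22
eef_pos: [481.9, 206.8, 41.2]
tcp_rot: [[-0.937, 0.35, 0.001], [0.35, 0.937, -0.0], [-0.001, 0.0, -1.0]]
force: [-6.0, -1.7, 16.0]
grip_width: 0.003
finger_force: 8.2
```

>>> jog_arm([
  [0,0,0],
  [0,0,-0.005],
  [0,0,-0.02],
  [0,0,-0.06],
  [0,0,-0.1],
  [0,0,-0.15],
  [0,0,-0.15],
  [0,0,-0.15],
], jaw=[0,0,0,0,0,0,0,0], turn=[0,0,0,0,0,0,0,0])

```text
t: 9.22
eef_pos: [481.3, 206.7, 189.4]
tcp_rot: [[-0.937, 0.35, -0.001], [0.35, 0.937, -0.0], [0.001, -0.0, -1.0]]
force: [-0.1, 0.4, 0.3]
grip_width: 0.004
finger_force: 0.0
```

```bash
python3 look.py s4
```

```text
(no output)
```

View pics/s4.png

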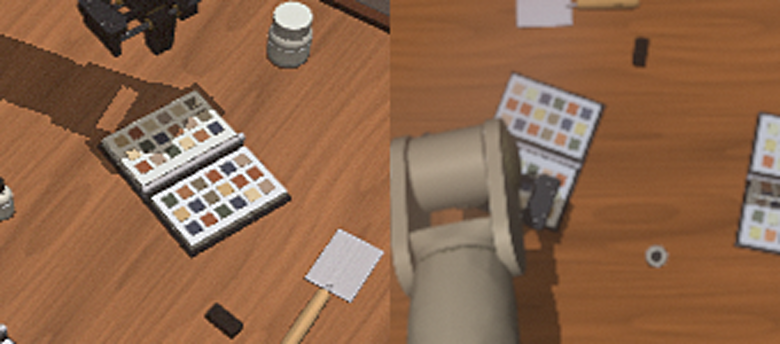

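The picture shows the leaf flat on the near half, both books and the other things where they were, and the gripper clear.

```bash
python3 -c "
from bench import hand_in; print(hand_in())"
```

```text
the job is handed in; nothing more can be done
None
```

The wide book's leaf was pushed over its spine and pressed flat on the other half (about 16 N measured at the wrist). In the last picture the books and other things in view looked unmoved. The job is handed in, but no verdict came back.

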